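# Set and clamp the side leg of a tablet stand

## Robot

A 7-joint arm with a two-finger parallel gripper is mounted at the origin on a cart in front of the work surface, level with it; the furniture and walls round the work are solid. World frame = base frame: x ahead of the robot, y to its left, z up, the work surface at z = 0. Lengths are in m, angles in degrees, forces in N, time in s.
With the tool pointing down it reaches from about 0.425 to 0.875 m from the base axis. Payload 4.7 kg.
Tool frame: the origin (TCP) lies midway between the tips of the shut fingers; the grasp point (between the pads) lies 19 mm behind it (env.grip_depth is the distance from the TCP to the grasp point, in m); z points along the fingers, y is the line along which they close (so a half turn about z gives the same grasp; the last joint's range is limited). The gripper opens to 87 mm and grips with 3 to 60 N. Pads are 19 mm wide; open, the fingers measure 117 mm over their backs; the gripper's body (75 mm by 190 mm) begins 51 mm behind the grasp point.
Start: joints at [-62.504, 18.392, -4.016, 83.108, 1.295, 78.541, -3.26], TCP at [0.292, 0.581, 0.223] pointing down, gripper open.
Joint ranges: [-163.93, 163.93], [-17.29, 119.83], [-79.2, 71.16], [3.27, 140.29], [-89.18, 269.18], [5.43, 117.66], [-154.24, 154.24]. Speed limits (degrees/s): [147.25, 147.25, 180, 180, 180, 180, 180].

## Interface

Orientations are given as [roll, pitch, yaw] about the fixed x, y, z axes, in that order (R = Rz(yaw) Ry(pitch) Rx(roll)).
In Python, from cell import get_obs, optics, env, nets gives the robot as it stands.
- The arm moves only by the shell command python3 -m creep 'ROWS' [FORCE]. ROWS is JSON, a list of rows, each an object of numbers: "wx", "wy", "wz": the turn, a rotation vector about the tool's x, y, z in degrees; "tx", "ty", "tz": the shift along the tool's x, y, z in mm; "gripper": the opening, from -1 (shut) to 1 (fully open). A call has 1 to 5 rows; each row is the pose to reach, as a shift and turn from the pose commanded when the call began, along the tool's axes at that moment; what a row does not reach only later rows make up. A row lasts 1/12 s, in which the tool goes at most 41.7 mm and 7.16 degrees, less where a joint would pass 70% of its speed; a pose out of reach is approached as far as the arm can. A call with a gripper value outside its range is refused whole. The fingers move at their own pace and stop on an object; FORCE is the grip in N (left out, the last holds). Time passes only in rows, so rows that repeat a pose let the fingers close. It gives the time, the measured TCP pose, the force, the opening and the grip force at its end, in the units of the state.
- get_obs(): the state, without advancing time (a new reading comes with each control period).
- optics.read_camera(name): name is "scene" or "top" or "wrist"; returns (picture, depth): 420x560x3 uint8, red, green, blue; 420x560 float32, m along the optical axis (not along the pixel's ray), 0 where there is no reading.
- optics.camera_info(name): a dict with "fovy" (degrees; the focal length in pixels is half the picture's height over the tangent of half this angle, whatever the lens; pixels are square), "cx", "cy" (the principal point, pixels), "R" (3x3) and "t" (3): a world point X has camera coordinates R X + t; the wrist camera has in their place "tool_from_camera" (4x4, takes a point from camera to tool coordinates, whose origin is the TCP and whose axes are the flange's). Camera axes: x right, y down, z forward; pixel columns grow to the right and rows downward; lengths in m; the calibration is good to about 2 mm. A picture is of the moment at which its call begins: read the wrist's pose just before it. camera_info takes no time and is no camera call.
- env.sign_off(): hands the job in; it is judged then, once.
Trained networks look in the newest picture that a camera, given by its name, has taken for a name from the list of things; names that differ only in an ending like _2 or _b are one class to them, and where a whole thing is asked for, a point or a joint stands for the part that bears it (a point fixed in the world has none). Each returns a list of dicts, best first, with "confidence" (0 to 1); they miss things now and then, are a little off and sometimes report something else, mostly with a low value. They report only what shows in the picture. A call takes as long as a camera call.
- nets.look_for(query, camera): "point" ([x, y, z] in m, in world coordinates, good to about 4 mm: the middle of the surface that is visible of it).
- nets.place_of(query, camera): "point" ([x, y, z] in m, in world coordinates, good to about 4 mm: a listed point, or the origin of a listed thing).
The state is a dict: "time_s": time; "qpos": joint angles; "joint_velocities": joint speeds; "effort": joint torques, N m; "tool_pos": TCP position; "tool_rot": TCP orientation; "force": force on the tool from outside, world axes, zero at the start; "wrist_torque": the same for the moment, N m; "grip_width": finger opening in m; "grasp_force": force on a finger pad.
Only numpy, scipy, OpenCV 4.12 (cv2) and the standard library are available. Lean on these libraries where they do the work, as an engineer would, in place of code of your own. Each camera call takes 0.05 s, during which the arm holds its last target. There are 200 camera calls.

## Task

Draw the sprung side leg of the tablet stand out of its tube until its pointer fin is in line with the length mark, the little rider on the tube, with the cam lever still open; then, holding the leg at the mark, push the cam lever fully closed against the leg. Finish still holding: keep the lever pressed shut and the leg in the fingers at the mark, do not let go. Do not shift the rider, and leave the things standing round the stand alone.

Things in the scene. Friction and masses are not known exactly. Their poses are not given: they have to be found in the camera images.
- stand: Aluminium tablet stand, fixed. Origin on the worktop below the tube's open mouth. Offsets below are in its frame, in mm: y along the tube and out of the mouth (about the robot's left), x about away from the robot, z up. Square tube y -220 to 0, 30 wide, top z 52, slotted along the top; mouth collar 40 wide, y -16 to 0. Tablet and rest: y -220 to -105, up to z 185.
- leg (a joint): How far the steel leg is out of the mouth, m, 0 to 0.065, growing along +y. Flat bar 14 wide (x -7 to 7), z 16 to 44, with a pull bar on its end. A spring draws it in (3 N at 0, 7 N at 0.045); let go, it springs back, even with the lever closed. Fingers straddling the leg can push it out by the pull bar's inner face without gripping.
- bar_face (a point): Middle of the inner face (towards the tube) of the pull bar, z 39, at y 42 plus joint leg. The pull bar is a grey crossbar standing on the leg's end like a T: x -60 to 60, 12 thick in y, z 32 to 46; the lever passes below it. Between it and the collar both sides of the leg are free for fingers, apart from the lever.
- pointer (a point): Top of the pointer, a small steel fin 3 thick in y, part of the leg, standing up 12 above the tube through the slot, at y -75 plus joint leg.
- mark_line (a point): The length mark: ridge line of a small steel rider on the tube (two little gables either side of the slot, 12 long in y, ridge 9 above the tube). The leg is at the mark when the pointer fin stands between the two ridges, in line with them: joint leg = joint mark.
- mark (a joint): Place of the rider along the slot, m, 0.020 to 0.045, in the measure of joint leg (its ridge is at y -75 plus this). Stiff (4 N); it stays where it is and is not to be moved.
- cam_lever (a joint): Angle of the grey cam lever, rad: 0 closed, flat along the leg; starts open at 0.22 to 0.29. Bar 70 long, 7 thick, z 12 to 29, on the leg's -x side, upright hinge on the collar at x -10.5, y 4. Closed it lies at x -14 to -7, y 4 to 74; leg and lever are then 21 across, middle x -3.5. Squeezing both between the fingers closes it. Stays where left (1 N at the tip).
- lever_tip (a point): Free end of the cam lever, mid-thickness, z 20. The lever's outer face here stands at x about -34 when widest open. Keep the hand clear of the microwave behind the stand: 230 high, front about 570 ahead of the robot base, right of its centre line.
- mug_2: Bystander: terracotta mug, 82x115x90 mm, standing on the worktop; origin at the centre of its underside. Leave alone.
- shot_glass: Bystander: small clear shot glass, 46x46x59 mm, standing on the worktop; origin at the centre of its underside. Leave alone.
- sweetener: Bystander: small brown dropper bottle, 33x34x102 mm, standing on the worktop; origin at the centre of its underside. Leave alone.
- salt_shaker: Bystander: salt shaker, white below a grey cap, 44x44x90 mm, standing on the worktop; origin at the centre of its underside. Leave alone.
- matchbox: Bystander: matchbox lying flat, 36x56x15 mm, standing on the worktop; origin at the centre of its underside. Leave alone.
- cinnamon: Bystander: round spice jar with a green cap, 46x46x106 mm, standing on the worktop; origin at the centre of its underside. Leave alone.

How it is judged:
By the outcome, as a careful person would: the job done as asked, in the order asked, and still so for the second after the job is handed in, while the arm keeps its last pose, push and grip.
It also fails if it takes over 32 s, if anything falls off the work surface, if the arm or the gripper's body presses on something with over 40 N, if the wrist force passes 120 N, or if a joint passes its speed limit or range.

## Working session

There is one attempt and no reset: what is moved stays moved. The work goes in short steps, Python scripts to look and compute and a shell command to move; the robot and the scene stay as the last step left them, time stands still between calls to the robot, and variables do not carry over. Pictures are saved under pics/ and viewed, at most 10 in all, crops included, and the job is handed in when it is done.

```bash
mkdir -p pics; ls; cat > h.py <<'E'
import numpy as np, cv2
from cell import get_obs, optics, env, nets
from scipy.spatial.transform import Rotation as Ro
def snap(n,f):
    o=get_obs(); p,d=optics.read_camera(n); cv2.imwrite('pics/'+f+'.png',p[:,:,::-1]); np.savez('pics/'+f+'.npz',p=p,d=d,pos=o['tool_pos'],rot=o['tool_rot']); return p,d
def world(n,f,px):
    z=np.load('pics/'+f+'.npz'); i=optics.camera_info(n); F=210/np.tan(np.radians(i['fovy']/2)); out=[]
    for u,v in px:
        d=z['d'][int(v),int(u)]; c=np.array([(u-i['cx'])/F*d,(v-i['cy'])/F*d,d])
        if n=='wrist':
            T=np.array(i['tool_from_camera']); out.append(Ro.from_euler('xyz',z['rot'],degrees=True).as_matrix()@(T[:3,:3]@c+T[:3,3])+z['pos'])
        else: out.append(np.array(i['R']).T@(c-np.array(i['t'])))
    return np.array(out)
E
python3 - <<'E'
from h import *
np.set_printoptions(precision=4,suppress=True)
print(get_obs())
for c in ('scene','top'):
    snap(c,c+'0'); i=optics.camera_info(c); print(c,i['fovy'],i['cx'],i['cy'])
    for q in ('stand','bar_face','pointer','mark_line','lever_tip','mug_2','shot_glass','sweetener','salt_shaker','matchbox','cinnamon'):
        r=nets.place_of(q,c); print(q,[(np.array(x['point']).round(4),round(x['confidence'],2)) for x in r[:2]])
E
```

```text
pics
{'time_s': 0.0, 'qpos': array([-62.5044,  18.4414,  -4.0164,  83.1747,   1.2957,  78.5405,
        -3.2606]), 'joint_velocities': array([-0.0105, -0.0624,  0.0328, -0.102 ,  0.0477, -0.0148,  0.0701]), 'effort': array([  0.0003, -49.1286,  -0.4038, -31.2531,  -0.0639,   0.0437,
         0.0002]), 'tool_pos': array([0.2917, 0.5802, 0.2214]), 'tool_rot': array([-179.8886,    0.0061,  153.3145]), 'force': array([ 0.3759, -0.8674, -0.7307]), 'wrist_torque': array([-0.0424, -0.0228, -0.0387]), 'grasp_force': 0.0, 'grip_width': 0.08720881665726164}
scene 55.91380566915927 283.32876808865797 214.4732379095167
stand [(array([0.4601, 0.0257, 0.0056]), 0.61)]
bar_face [(array([0.4587, 0.0709, 0.0396]), 0.56)]
pointer [(array([ 0.4639, -0.0425,  0.0609]), 0.71)]
mark_line [(array([ 0.4645, -0.0179,  0.0559]), 0.41)]
lever_tip [(array([0.4275, 0.0936, 0.0201]), 0.47)]
mug_2 [(array([ 0.4381,  0.2498, -0.0022]), 0.72), (array([ 0.4621, -0.0169,  0.0574]), 0.33)]
shot_glass [(array([0.3984, 0.2001, 0.0017]), 0.74)]
sweetener [(array([ 0.5215, -0.0213,  0.0017]), 0.52)]
salt_shaker [(array([0.
[... 334 characters left out ...]
4), (array([ 0.4185, -0.0446, -0.0025]), 0.16)]
pointer [(array([0.4043, 0.3539, 0.0029]), 0.18)]
mark_line [(array([ 0.4631, -0.018 ,  0.0591]), 0.38), (array([ 0.527 , -0.0192,  0.0035]), 0.22)]
lever_tip [(array([0.4299, 0.0997, 0.0201]), 0.45), (array([ 0.4697, -0.0485,  0.0538]), 0.19)]
mug_2 [(array([ 0.431 ,  0.2449, -0.0022]), 0.91)]
shot_glass [(array([ 0.4916, -0.2402, -0.002 ]), 0.66), (array([ 0.3933,  0.1939, -0.0016]), 0.46)]
sweetener [(array([ 0.5259, -0.0173, -0.0009]), 0.56)]
salt_shaker [(array([0.4068, 0.3568, 0.0008]), 0.66)]
matchbox [(array([ 0.417 , -0.0393, -0.0045]), 0.8), (array([0.3932, 0.1977, 0.0012]), 0.72)]
cinnamon [(array([ 0.4882, -0.2374, -0.0016]), 0.93)]
```

View pics/top0.png

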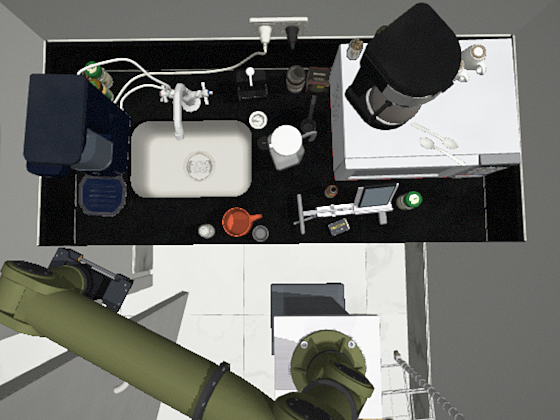

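View pics/scene0.png

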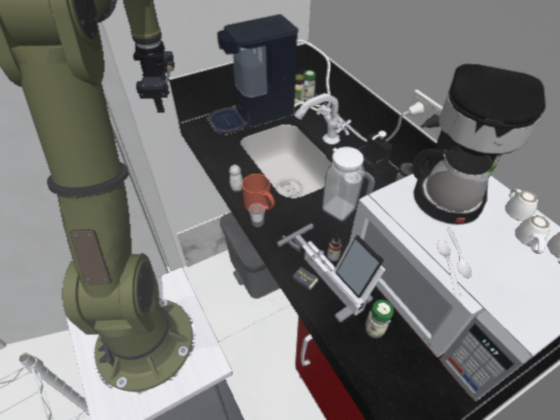

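The top view shows the stand with its pull bar at about (299,212), the tablet at (376,196), and the mug and shot glass at (240,222) and (261,233). The leg is in and the path over the mug is free at the current height. I'll start moving.

```bash
python3 -c "
from h import *
i=optics.camera_info('wrist');print(i['fovy'],i['cx'],i['cy'],np.round(i['tool_from_camera'],3))"
python3 -m creep '[{"tx":-35,"ty":-36,"wz":6},{"tx":-70,"ty":-72,"wz":12},{"tx":-103,"ty":-107,"wz":18},{"tx":-137,"ty":-143,"wz":24},{"tx":-172,"ty":-178,"wz":30}]'
```

```text
70.51927651176489 286.27231271929793 209.68996606636074 [[ 0.001 -0.965 -0.262  0.07 ]
 [ 1.     0.001 -0.001  0.002]
 [ 0.001 -0.262  0.965 -0.162]
 [ 0.     0.     0.     1.   ]]validation failed for argument at $[0]...
```

```bash

python3 -m creep '[{"wx":0,"wy":0,"wz":6,"tx":-35,"ty":-36,"tz":0,"gripper":1},{"wx":0,"wy":0,"wz":12,"tx":-70,"ty":-72,"tz":0,"gripper":1},{"wx":0,"wy":0,"wz":18,"tx":-103,"ty":-107,"tz":0,"gripper":1},{"wx":0,"wy":0,"wz":24,"tx":-137,"ty":-143,"tz":0,"gripper":1},{"wx":0,"wy":0,"wz":30,"tx":-172,"ty":-178,"tz":0,"gripper":1}]'
```

```text
time_s: 1.62
tool_pos: [0.354, 0.3799, 0.2226]
tool_rot: [180.0, -0.0, 123.0]
force: [1.7, -0.8, -1.1]
grip_width: 0.0872
grasp_force: 0.0
```

```bash

python3 -m creep '[{"wx":0,"wy":0,"wz":6,"tx":-35,"ty":-11,"tz":0,"gripper":1},{"wx":0,"wy":0,"wz":12,"tx":-70,"ty":-22,"tz":0,"gripper":1},{"wx":0,"wy":0,"wz":18,"tx":-105,"ty":-33,"tz":0,"gripper":1},{"wx":0,"wy":0,"wz":24,"tx":-140,"ty":-44,"tz":0,"gripper":1},{"wx":0,"wy":0,"wz":30.3,"tx":-175,"ty":-55,"tz":0,"gripper":1}]'
python3 -m creep '[{"wx":0,"wy":0,"wz":0,"tx":0,"ty":0,"tz":0,"gripper":1}]'
```

```text
time_s: 2.03
tool_pos: [0.4042, 0.2036, 0.2229]
tool_rot: [180.0, -0.0, 92.7]
force: [0.4, 0.6, -0.6]
grip_width: 0.0872
grasp_force: 0.0
time_s: 2.12
tool_pos: [0.4066, 0.1977, 0.2231]
tool_rot: [179.9, 0.1, 92.2]
force: [0.3, -0.5, -0.2]
grip_width: 0.0872
grasp_force: 0.0
```

```bash

python3 -m creep '[{"wx":0,"wy":0,"wz":0,"tx":-40,"ty":10,"tz":0,"gripper":1},{"wx":0,"wy":0,"wz":0,"tx":-80,"ty":20,"tz":0,"gripper":1},{"wx":0,"wy":0,"wz":0,"tx":-120,"ty":30,"tz":0,"gripper":1},{"wx":0,"wy":0,"wz":0,"tx":-155,"ty":38,"tz":0,"gripper":1},{"wx":0,"wy":0,"wz":0,"tx":-180,"ty":42,"tz":0,"gripper":1}]'
python3 -m creep '[{"wx":0,"wy":0,"wz":0,"tx":0,"ty":0,"tz":0,"gripper":1},{"wx":0,"wy":0,"wz":0,"tx":0,"ty":0,"tz":0,"gripper":1}]'
python3 - <<'E'
from h import *
np.set_printoptions(precision=4,suppress=True)
snap('wrist','w1')
for q in ('stand','bar_face','pointer','mark_line','lever_tip'):
    r=nets.place_of(q,'wrist'); print(q,[(np.array(x['point']).round(4),round(x['confidence'],2)) for x in r[:2]])
E
```

```text
time_s: 2.53
tool_pos: [0.4562, 0.0241, 0.2231]
tool_rot: [179.9, 0.0, 92.8]
force: [0.1, -0.3, 0.2]
grip_width: 0.087
grasp_force: 0.0
time_s: 2.7
tool_pos: [0.4556, 0.0266, 0.2228]
tool_rot: [180.0, -0.0, 92.8]
force: [0.4, 0.6, -0.6]
grip_width: 0.0873
grasp_force: 0.0
stand [(array([ 0.4598,  0.0297, -0.0036]), 0.63)]
bar_face [(array([0.4536, 0.0686, 0.041 ]), 0.97)]
pointer [(array([ 0.4667, -0.0483,  0.0576]), 0.77), (array([ 0.4165, -0.04  , -0.0024]), 0.19)]
mark_line [(array([ 0.4609, -0.019 ,  0.0573]), 0.55)]
lever_tip [(array([0.4295, 0.0991, 0.0218]), 0.54)]
```

View pics/w1.png

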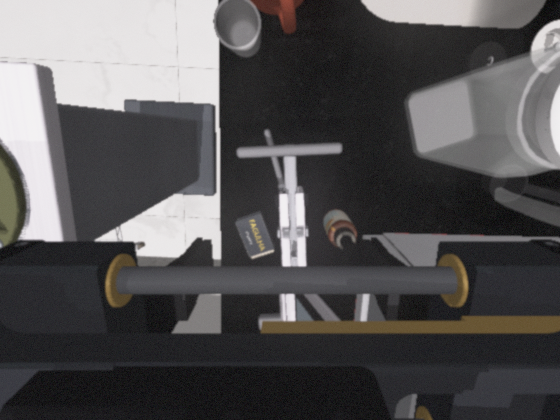

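The picture shows the bar at (290,150), the rider at (293,231) and the lever tip at (268,133). Enlarging the rider and pointer.

```bash
python3 - <<'E'
from h import *
p=cv2.imread('pics/w1.png')[125:285,230:350]
cv2.imwrite('pics/w1c.png',cv2.resize(p,None,fx=3.7,fy=3.7,interpolation=cv2.INTER_CUBIC))
print(world('wrist','w1',[(250,152),(290,150),(330,149),(284,231),(302,231),(288,180),(292,262)]).round(4))
E
```

```text
[[ 0.4144  0.0721  0.0464]
 [ 0.4591  0.0764  0.0447]
 [ 0.5037  0.0799  0.046 ]
 [ 0.4568 -0.0153  0.0582]
 [ 0.4777 -0.0144  0.058 ]
 [ 0.4586  0.0422  0.0436]
 [ 0.4689 -0.0607  0.044 ]]
```

View pics/w1c.png

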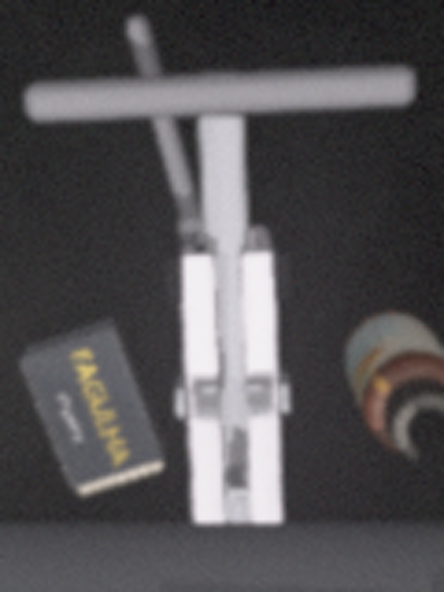

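```bash

python3 -m creep '[{"wx":0,"wy":0,"wz":-2.2,"tx":-22,"ty":8,"tz":15,"gripper":1},{"wx":0,"wy":0,"wz":-2.2,"tx":-40,"ty":10,"tz":30,"gripper":1},{"wx":0,"wy":0,"wz":-2.2,"tx":-40,"ty":10,"tz":30,"gripper":1},{"wx":0,"wy":0,"wz":-2.2,"tx":-40,"ty":10,"tz":30,"gripper":1}]'
python3 - <<'E'
from h import *
np.set_printoptions(precision=4,suppress=True)
snap('wrist','w2')
for q in ('stand','bar_face','pointer','mark_line','lever_tip'):
    r=nets.place_of(q,'wrist'); print(q,[(np.array(x['point']).round(4),round(x['confidence'],2)) for x in r[:2]])
p=cv2.imread('pics/w2.png')[60:250,210:370]
cv2.imwrite('pics/w2c.png',cv2.resize(p,None,fx=3,fy=3,interpolation=cv2.INTER_CUBIC))
E
```

```text
time_s: 3.33
tool_pos: [0.4668, -0.0117, 0.1919]
tool_rot: [-179.9, 0.0, 95.2]
force: [-1.3, -1.5, 1.2]
grip_width: 0.0867
grasp_force: 0.0
stand [(array([0.4603, 0.0311, 0.0027]), 0.6)]
bar_face [(array([0.4525, 0.0655, 0.0405]), 0.69)]
pointer [(array([ 0.4714, -0.0477,  0.0605]), 0.67), (array([0.4547, 0.0687, 0.0401]), 0.55)]
mark_line [(array([ 0.4634, -0.0197,  0.0587]), 0.51)]
lever_tip [(array([0.4303, 0.1015, 0.02  ]), 0.88)]
```

View pics/w2c.png

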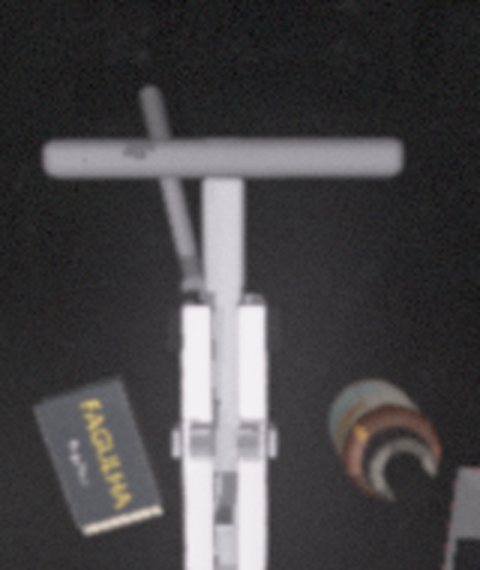

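```bash
cat >> h.py <<'E'
def ray(n,f,pts):
    z=np.load('pics/'+f+'.npz'); i=optics.camera_info(n); F=210/np.tan(np.radians(i['fovy']/2)); out=[]
    for u,v,h in pts:
        c=np.array([(u-i['cx'])/F,(v-i['cy'])/F,1])
        if n=='wrist':
            T=np.array(i['tool_from_camera']);R=Ro.from_euler('xyz',z['rot'],degrees=True).as_matrix(); d=R@T[:3,:3]@c; o=R@T[:3,3]+z['pos']
        else:
            R=np.array(i['R']).T; d=R@c; o=-R@np.array(i['t'])
        out.append(o+d*(h-o[2])/d[2])
    return np.array(out)
E
python3 - <<'E'
from h import *
np.set_printoptions(precision=4,suppress=True)
a=np.radians(5.1); Rz=np.array([[np.cos(a),-np.sin(a)],[np.sin(a),np.cos(a)]])
C=[('fin base',226,470,.044),('fin top',226,525,.064),('ridge',226,441,.061),('bar inner',223,178,.046),('bar inner',223,178,.040),('bar outer',223,138,.046),('collar front',252,297,.052),('leg L',203,240,.044),('leg R',244,240,.044),('barL',43,158,.042),('barR',404,157,.042),('lever tip',150,88,.029),('tubeL',184,400,.052),('tubeR',266,400,.052)]
w=ray('wrist','w2',[(210+c[1]/3,60+c[2]/3,c[3]) for c in C])
s=(w[:,:2]-[.4600,.0300])@Rz
for c,x,y in zip(C,w,s): print(c[0],x,(y*1000).round(1))
d=np.load('pics/w2.npz')['d']; print(d[195:250:3,285].round(3))
print(world('wrist','w2',[(285,v) for v in range(210,250,3)]).round(4))
E
```

```text
fin base [ 0.469  -0.0314  0.044 ] [  3.5 -62. ]
fin top [ 0.4704 -0.0452  0.064 ] [  3.7 -75.8]
ridge [ 0.4678 -0.0161  0.061 ] [  3.6 -46.6]
bar inner [0.459  0.0694 0.046 ] [ 2.5 39.3]
bar inner [0.4589 0.0695 0.04  ] [ 2.4 39.5]
bar outer [0.4579 0.0818 0.046 ] [ 2.5 51.8]
collar front [0.4721 0.032  0.052 ] [12.3  0.9]
leg L [0.454  0.0488 0.044 ] [-4.3 19.2]
leg R [0.4678 0.05   0.044 ] [ 9.6 19.3]
barL [0.3987 0.0704 0.042 ] [-57.5  45.7]
barR [0.5183 0.0816 0.042 ] [62.7 46.2]
lever tip [0.4315 0.0968 0.029 ] [-22.5  69. ]
tubeL [ 0.4521 -0.0052  0.052 ] [-11.  -34.4]
tubeR [ 0.4804 -0.0026  0.052 ] [ 17.4 -34.3]
[0.317 0.317 0.319 0.319 0.32  0.322 0.323 0.323 0.324 0.325 0.326 0.326
 0.317 0.308 0.329 0.331 0.332 0.332 0.367]
[[ 0.468  -0.0242  0.0431]
 [ 0.4683 -0.0275  0.0433]
 [ 0.4686 -0.0307  0.0439]
 [ 0.4689 -0.0342  0.0437]
 [ 0.4692 -0.0377  0.0434]
 [ 0.4695 -0.041   0.0438]
 [ 0.4698 -0.0442  0.0446]
 [ 0.4699 -0.0443  0.0541]
 [ 0.47   -0.0445  0.063 ]
 [ 0.4708 -0.0547  0.0445]
 [ 0.4711 -0.0586  0.0434]
 [ 0.4714 -0.0622  0.0433]
 [ 0.4717 -0.0655  0.044 ]
 [ 0.473  -0.0823  0.0124]]
```

```bash
python3 - <<'E'
from h import *
np.set_printoptions(precision=4,suppress=True)
for us in ((275,276,277,278),(292,293,294,295)):
    for v in range(198,218):
        print(v,np.median(world('wrist','w2',[(u,v) for u in us]),0).round(4))
E
```

```text
198 [ 0.4579 -0.0097  0.0517]
199 [ 0.458  -0.0108  0.0515]
200 [ 0.4581 -0.0119  0.0518]
201 [ 0.4581 -0.0129  0.0516]
202 [ 0.4583 -0.0131  0.0559]
203 [ 0.4584 -0.0138  0.057 ]
204 [ 0.4585 -0.0149  0.0565]
205 [ 0.4586 -0.0157  0.0577]
206 [ 0.4587 -0.0164  0.0591]
207 [ 0.4588 -0.0171  0.0601]
208 [ 0.4589 -0.0182  0.0603]
209 [ 0.459  -0.0188  0.0619]
210 [ 0.459  -0.0206  0.059 ]
211 [ 0.4591 -0.0221  0.0581]
212 [ 0.4592 -0.0234  0.0572]
213 [ 0.4592 -0.026   0.0513]
214 [ 0.4593 -0.0271  0.0513]
215 [ 0.4594 -0.0282  0.0514]
216 [ 0.4595 -0.0293  0.0513]
217 [ 0.4596 -0.0302  0.0523]
198 [ 0.4756 -0.0083  0.0515]
199 [ 0.4757 -0.0093  0.0512]
200 [ 0.4757 -0.0103  0.0519]
201 [ 0.4758 -0.0114  0.0517]
202 [ 0.4757 -0.0112  0.0561]
203 [ 0.4759 -0.0124  0.0559]
204 [ 0.476  -0.0134  0.0564]
205 [ 0.476  -0.014   0.0581]
206 [ 0.476  -0.0149  0.0588]
207 [ 0.4761 -0.0157  0.0595]
208 [ 0.4762 -0.0165  0.0611]
209 [ 0.4762 -0.0174  0.0612]
210 [ 0.4764 -0.0189  0.0595]
211 [ 0.4766 -0.0205  0.058 ]
212 [ 0.4768 -0.0219  0.0565]
213 [ 0.4771 -0.0244  0.0511]
214 [ 0.4772 -0.0254  0.0517]
215 [ 0.4773 -0.0266  0.0514]
216 [ 0.4774 -0.0276  0.0518]
217 [ 0.4775 -0.0287  0.0517]
```

Ridge at world (0.4677, −0.0183) and fin at (0.4701, −0.0459), so the travel needed is about 27.6 mm. Next I move over the gap and descend.

```bash

python3 -m creep '[{"wx":0,"wy":0,"wz":-0.3,"tx":35,"ty":-2,"tz":0,"gripper":1},{"wx":0,"wy":0,"wz":-0.3,"tx":64,"ty":-3.3,"tz":0,"gripper":1},{"wx":0,"wy":0,"wz":-0.3,"tx":64,"ty":-3.3,"tz":25,"gripper":1},{"wx":0,"wy":0,"wz":-0.3,"tx":64,"ty":-3.3,"tz":60,"gripper":1},{"wx":0,"wy":0,"wz":-0.3,"tx":64,"ty":-3.3,"tz":90,"gripper":1}]'
python3 -m creep '[{"wx":0,"wy":0,"wz":0,"tx":0,"ty":0,"tz":0,"gripper":1},{"wx":0,"wy":0,"wz":0,"tx":0,"ty":0,"tz":0,"gripper":1}]'
python3 - <<'E'
from h import *
snap('wrist','w3')
E
```

```text
time_s: 4.05
tool_pos: [0.4587, 0.0532, 0.1021]
tool_rot: [179.9, -0.0, 95.7]
force: [0.7, -0.0, -0.6]
grip_width: 0.0866
grasp_force: 0.0
time_s: 4.22
tool_pos: [0.4573, 0.0519, 0.1021]
tool_rot: [-179.8, 0.0, 95.5]
force: [0.5, -0.5, 0.4]
grip_width: 0.0868
grasp_force: 0.0
```

View pics/w3.png

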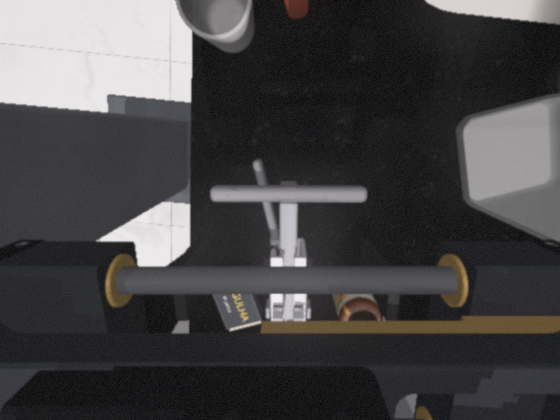

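The bar is level at row 193, the leg is centred at column 289, and both finger lanes are clear. Descending.

```bash

python3 -m creep '[{"wx":0,"wy":0,"wz":0,"tx":0,"ty":0,"tz":25,"gripper":1},{"wx":0,"wy":0,"wz":0,"tx":0,"ty":0,"tz":48,"gripper":1},{"wx":0,"wy":0,"wz":0,"tx":0,"ty":0,"tz":65,"gripper":1},{"wx":0,"wy":0,"wz":0,"tx":0,"ty":0,"tz":80,"gripper":1},{"wx":0,"wy":0,"wz":0,"tx":0,"ty":0,"tz":91,"gripper":1}]'
python3 -m creep '[{"wx":0,"wy":0,"wz":0,"tx":0,"ty":0,"tz":0,"gripper":1},{"wx":0,"wy":0,"wz":0,"tx":2,"ty":0,"tz":0,"gripper":1},{"wx":0,"wy":0,"wz":0,"tx":4,"ty":0,"tz":0,"gripper":1},{"wx":0,"wy":0,"wz":0,"tx":5,"ty":0,"tz":0,"gripper":1},{"wx":0,"wy":0,"wz":0,"tx":5,"ty":0,"tz":0,"gripper":1}]'
```

```text
time_s: 4.68
tool_pos: [0.4601, 0.0524, 0.0127]
tool_rot: [179.8, -0.0, 95.5]
force: [-0.4, -0.4, 0.2]
grip_width: 0.0872
grasp_force: 0.0
time_s: 5.1
tool_pos: [0.4588, 0.0575, 0.0126]
tool_rot: [179.9, -0.0, 95.5]
force: [0.1, 0.6, -0.4]
grip_width: 0.0867
grasp_force: 0.0
```

```bash

for k in 1 ; do python3 -m creep '[{"wx":0,"wy":0,"wz":0,"tx":1,"ty":0,"tz":1,"gripper":1},{"wx":0,"wy":0,"wz":0,"tx":1,"ty":0,"tz":1,"gripper":1}]'; 
python3 -m creep '[{"wx":0,"wy":0,"wz":0,"tx":1,"ty":0,"tz":0,"gripper":1},{"wx":0,"wy":0,"wz":0,"tx":1,"ty":0,"tz":0,"gripper":1}]';
python3 -m creep '[{"wx":0,"wy":0,"wz":0,"tx":1,"ty":0,"tz":0,"gripper":1},{"wx":0,"wy":0,"wz":0,"tx":1,"ty":0,"tz":0,"gripper":1}]';
python3 -m creep '[{"wx":0,"wy":0,"wz":0,"tx":1,"ty":0,"tz":0,"gripper":1},{"wx":0,"wy":0,"wz":0,"tx":1,"ty":0,"tz":0,"gripper":1}]';
python3 -m creep '[{"wx":0,"wy":0,"wz":0,"tx":1,"ty":0,"tz":0,"gripper":1},{"wx":0,"wy":0,"wz":0,"tx":1,"ty":0,"tz":0,"gripper":1}]';
python3 -m creep '[{"wx":0,"wy":0,"wz":0,"tx":1,"ty":0,"tz":0,"gripper":1},{"wx":0,"wy":0,"wz":0,"tx":1,"ty":0,"tz":0,"gripper":1}]'; done | grep -E 'pos|force: \['
```

```text
tool_pos: [0.4579, 0.0581, 0.0108]
force: [-0.5, 0.1, 0.1]
tool_pos: [0.4578, 0.0584, 0.0107]
force: [-0.1, -1.8, 2.0]
tool_pos: [0.4577, 0.059, 0.0107]
force: [0.0, -4.1, 1.8]
tool_pos: [0.4576, 0.0604, 0.0106]
force: [-0.9, -4.4, 2.3]
tool_pos: [0.4575, 0.0618, 0.0106]
force: [-0.8, -4.1, 2.2]
tool_pos: [0.4574, 0.0629, 0.0106]
force: [-0.5, -3.4, 2.2]
```

Contact came at y≈0.0588 with about 4 N. Pushing out most of the remaining way, then checking.

```bash

python3 -m creep '[{"wx":0,"wy":0,"wz":0,"tx":5,"ty":0,"tz":0,"gripper":1},{"wx":0,"wy":0,"wz":0,"tx":10,"ty":0,"tz":0,"gripper":1},{"wx":0,"wy":0,"wz":0,"tx":14,"ty":0,"tz":0,"gripper":1},{"wx":0,"wy":0,"wz":0,"tx":18,"ty":0,"tz":0,"gripper":1},{"wx":0,"wy":0,"wz":0,"tx":21,"ty":0,"tz":0,"gripper":1}]'
python3 -m creep '[{"wx":0,"wy":0,"wz":0,"tx":0,"ty":0,"tz":0,"gripper":1},{"wx":0,"wy":0,"wz":0,"tx":0,"ty":0,"tz":0,"gripper":1},{"wx":0,"wy":0,"wz":0,"tx":0,"ty":0,"tz":0,"gripper":1}]'
python3 - <<'E'
from h import *
np.set_printoptions(precision=4,suppress=True)
for c in ('scene','top'):
    snap(c,c+'1')
    for q in ('pointer','mark_line','bar_face','lever_tip'):
        r=nets.place_of(q,c); print(c,q,[(np.array(x['point']).round(4),round(x['confidence'],2)) for x in r[:2]])
snap('wrist','w4')
for q in ('pointer','mark_line','bar_face','lever_tip'):
        r=nets.place_of(q,'wrist'); print(q,[(np.array(x['point']).round(4),round(x['confidence'],2)) for x in r[:2]])
a=cv2.imread('pics/scene1.png')[220:300,280:380]
b=cv2.imread('pics/top1.png')[180:240,285:385]
f=lambda p:cv2.resize(p,(480,int(4.8*p.shape[0])),interpolation=cv2.INTER_CUBIC)
w=cv2.imread('pics/w4.png')
cv2.imwrite('pics/c4.png',np.vstack([f(a)]))
print(f(a).shape)
E
```

```text
time_s: 6.52
tool_pos: [0.4554, 0.0837, 0.0106]
tool_rot: [180.0, 0.0, 95.5]
force: [0.3, -6.2, 2.8]
grip_width: 0.087
grasp_force: 3.0
time_s: 6.77
tool_pos: [0.4554, 0.0836, 0.0106]
tool_rot: [180.0, 0.0, 95.5]
force: [0.8, -4.5, 2.0]
grip_width: 0.0872
grasp_force: 2.4
scene pointer [(array([ 0.4647, -0.0206,  0.0585]), 0.8)]
scene mark_line [(array([ 0.4634, -0.0164,  0.0612]), 0.42)]
scene bar_face [(array([0.4561, 0.0941, 0.039 ]), 0.67)]
scene lever_tip [(array([0.4284, 0.096 , 0.0195]), 0.5), (array([ 0.4631, -0.0185,  0.0589]), 0.26)]
top pointer [(array([ 0.4663, -0.0244,  0.056 ]), 0.51)]
top mark_line [(array([ 0.463 , -0.0173,  0.0578]), 0.57)]
top bar_face []
top lever_tip []
pointer [(array([ 0.4588,  0.0327, -0.0011]), 0.46)]
mark_line []
bar_face [(array([0.4506, 0.0925, 0.0396]), 0.92)]
lever_tip [(array([0.4517, 0.0929, 0.0428]), 0.17)]
(384, 480, 3)
```

View pics/c4.png

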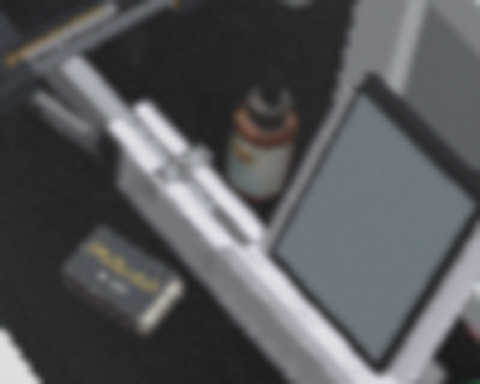

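View pics/w4.png

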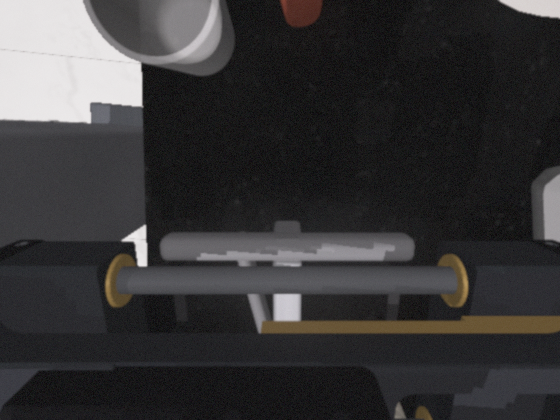

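```bash
python3 - <<'E'
from h import *
np.set_printoptions(precision=4,suppress=True)
for f,cols,r in (('w2',(235,255,318,335),(95,130)),('w4',(185,220,340,390),(215,275))):
    g=cv2.GaussianBlur(np.load('pics/'+f+'.npz')['p'].mean(2),(5,1),0)
    for c in cols:
        d=np.diff(g[r[0]:r[1],c-2:c+3].mean(1)); k=int(d.argmax()); 
        w=d[max(0,k-2):k+3]; w=np.clip(w,0,None); v=r[0]+.5+(w*np.arange(max(0,k-2),k+3)).sum()/w.sum()
        print(f,c,round(v,2),ray('wrist',f,[(c,v,.043)])[0])
# averaged scene, region near rider, depth points
P=[];D=[]
for k in range(8):
    p,d=optics.read_camera('scene'); P.append(p.astype(float)); D.append(d)
m=np.mean(P,0); cv2.imwrite('pics/s5.png',cv2.resize(np.clip(m,0,255).astype(np.uint8)[240:275,300:345,::-1],None,fx=14,fy=14,interpolation=cv2.INTER_CUBIC))
np.savez('pics/s5.npz',p=m,d=np.median(D,0))
pts=[(u,v) for v in range(245,270) for u in range(303,335)]
W=world('scene','s5',pts)
for (u,v),w in zip(pts,W):
    if .0545<w[2]<.075 and .44<w[0]<.49: print(u,v,w)
E
```

```text
w2 235 106.14 [0.4092 0.0775 0.043 ]
w2 255 106.03 [0.4289 0.0794 0.043 ]
w2 318 105.96 [0.491  0.0851 0.043 ]
w2 335 105.87 [0.5078 0.0867 0.043 ]
w4 185 231.81 [0.4081 0.1057 0.043 ]
w4 220 254.36 [0.4246 0.096  0.043 ]
w4 340 232.35 [0.4793 0.1123 0.043 ]
w4 390 232.32 [0.5022 0.1145 0.043 ]
321 250 [ 0.4807 -0.0142  0.0573]
319 251 [ 0.4743 -0.0144  0.0574]
320 251 [ 0.4748 -0.0177  0.0611]
321 251 [ 0.4779 -0.018   0.0594]
322 251 [ 0.4823 -0.0168  0.0549]
318 252 [ 0.47   -0.016   0.0579]
319 252 [ 0.4714 -0.0184  0.0599]
320 252 [ 0.4741 -0.0192  0.0589]
321 252 [ 0.4766 -0.0202  0.0585]
322 252 [ 0.4806 -0.0194  0.0547]
323 252 [ 0.4825 -0.0212  0.0557]
318 253 [ 0.4659 -0.0216  0.0632]
319 253 [ 0.4683 -0.0226  0.0628]
320 253 [ 0.4727 -0.0214  0.0582]
321 253 [ 0.4757 -0.0218  0.0566]
314 254 [ 0.4576 -0.0161  0.0576]
315 254 [ 0.4587 -0.0187  0.0601]
316 254 [ 0.461  -0.02    0.0601]
317 254 [ 0.4629 -0.0218  0.061 ]
318 254 [ 0.4651 -0.0231  0.0611]
319 254 [ 0.4686 -0.0229  0.0583]
320 254 [ 0.4715 -0.0234  0.057 ]
321 254 [ 0.4747 -0.0236  0.0551]
313 255 [ 0.4527 -0.0186  0.0597]
314 255 [ 0.4546 -0.0204  0.0606]
315 255 [ 0.4572 -0.0212  0.0597]
316 255 [ 0.46   -0.0217  0.0584]
317 255 [ 0.4625 -0.0228  0.058 ]
318 255 [ 0.4658 -0.0228  0.0558]
311 256 [ 0.4482 -0.0165  0.0557]
313 256 [ 0.4526 -0.0193  0.0561]
314 256 [ 0.454  -0.0215  0.0579]
315 256 [ 0.4566 -0.0224  0.0571]
316 256 [ 0.4594 -0.023   0.0559]
312 257 [ 0.4486 -0.0206  0.0561]
314 257 [ 0.4536 -0.0226  0.055 ]
315 257 [ 0.4551 -0.0248  0.0567]
316 257 [ 0.4577 -0.0257  0.056 ]
312 258 [ 0.4475 -0.0225  0.0548]
313 258 [ 0.4494 -0.0242  0.0556]
```

View pics/s5.png

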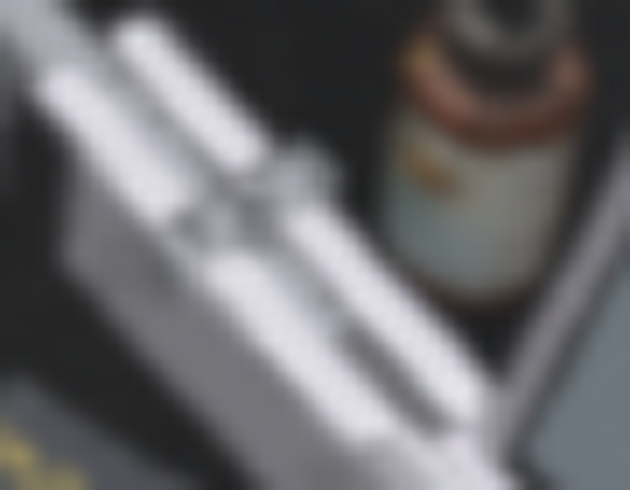

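Three estimates agree the leg is about 25 mm out. In the zoomed picture the fin at (320,253) stands just short of the ridges, so about 2.8 mm remains.

```bash

python3 -m creep '[{"wx":0,"wy":0,"wz":0,"tx":2,"ty":0,"tz":0,"gripper":1},{"wx":0,"wy":0,"wz":0,"tx":2.8,"ty":0,"tz":0,"gripper":1},{"wx":0,"wy":0,"wz":0,"tx":2.8,"ty":0,"tz":0,"gripper":1},{"wx":0,"wy":0,"wz":0,"tx":2.8,"ty":0,"tz":0,"gripper":1}]'
cat > chk.py <<'E'
from h import *
np.set_printoptions(precision=4,suppress=True)
a=np.radians(5.4); Rz=np.array([[np.cos(a),-np.sin(a)],[np.sin(a),np.cos(a)]])
D=[]
for k in range(6):
    p,d=optics.read_camera('scene'); D.append(d)
np.savez('pics/s6.npz',p=p,d=np.median(D,0))
pts=[(u,v) for v in range(245,268) for u in range(303,335)]
W=world('scene','s6',pts)
for (u,v),w in zip(pts,W):
    s=(w[:2]-[.4633,.0287])@Rz*1000
    if .0575<w[2]<.075 and .44<w[0]<.49: print(u,v,s.round(1),round(w[2]*1000,1))
for c in ('scene','top'):
    if c=='top': optics.read_camera('top')
    for q in ('pointer','mark_line'):
        for x in nets.place_of(q,c)[:1]: print(c,q,((np.array(x['point'])[:2]-[.4633,.0287])@Rz*1000).round(1),round(x['confidence'],2))
o=get_obs();print(o['tool_pos'],o['force'],o['grip_width'],o['grasp_force'],o['time_s'])
E
python3 chk.py
```

```text
time_s: 8.25
tool_pos: [0.4551, 0.0863, 0.0106]
tool_rot: [180.0, 0.0, 95.5]
force: [0.8, -5.7, 2.5]
grip_width: 0.0869
grasp_force: 2.6
320 251 [  7.5 -46.9] 60.3
321 251 [  9.8 -48.2] 60.0
317 252 [ -2.6 -46.6] 63.7
318 252 [ -0.1 -47.8] 63.1
319 252 [  3.8 -47.5] 59.6
320 252 [  5.4 -49.5] 60.7
321 252 [  8.3 -50.3] 59.2
317 253 [ -4.4 -48.9] 63.3
318 253 [ -1.5 -49.6] 61.8
319 253 [  2.5 -49.2] 58.1
320 253 [  4.5 -50.9] 58.5
314 254 [-10.  -44.1] 57.8
315 254 [ -8.6 -46.3] 59.2
316 254 [ -6.7 -48.1] 59.7
317 254 [ -3.9 -48.9] 58.4
313 255 [-14.8 -45.8] 59.2
314 255 [-13.2 -47.9] 60.3
315 255 [-10.8 -49.1] 59.7
316 255 [ -7.6 -49.5] 57.6
314 256 [-14.  -49.2] 58.0
315 256 [-11.8 -50.6] 57.8
scene pointer [ -4.1 -41.6] 0.82
scene mark_line [ -4.4 -45.4] 0.49
top pointer [  0.5 -47. ] 0.44
[0.4551 0.0863 0.0106] [ 0.8337 -4.7483  1.9247] 0.08722470126735776 2.596467509865761 8.8
```

The fin is in line with the ridges (about −48 against −47.5). Now centring on the leg and lever and squeezing gently.

```bash

python3 -m creep '[{"wx":0,"wy":0,"wz":0,"tx":0,"ty":-1,"tz":0,"gripper":0.7},{"wx":0,"wy":0,"wz":0,"tx":0,"ty":-1,"tz":0,"gripper":0.4},{"wx":0,"wy":0,"wz":0,"tx":0,"ty":-1,"tz":0,"gripper":0.2},{"wx":0,"wy":0,"wz":0,"tx":0,"ty":-1,"tz":0,"gripper":0},{"wx":0,"wy":0,"wz":0,"tx":0,"ty":-1,"tz":0,"gripper":-0.15}]' 20
python3 -m creep '[{"wx":0,"wy":0,"wz":0,"tx":0,"ty":0,"tz":0,"gripper":-0.25},{"wx":0,"wy":0,"wz":0,"tx":0,"ty":0,"tz":0,"gripper":-0.35},{"wx":0,"wy":0,"wz":0,"tx":0,"ty":0,"tz":0,"gripper":-0.42},{"wx":0,"wy":0,"wz":0,"tx":0,"ty":0,"tz":0,"gripper":-0.46},{"wx":0,"wy":0,"wz":0,"tx":0,"ty":0,"tz":0,"gripper":-0.46}]'
```

```text
time_s: 9.22
tool_pos: [0.4555, 0.0864, 0.0109]
tool_rot: [179.8, 0.0, 95.5]
force: [4.1, -5.3, 1.0]
grip_width: 0.0615
grasp_force: 2.6
time_s: 9.63
tool_pos: [0.455, 0.0863, 0.0107]
tool_rot: [179.9, 0.0, 95.5]
force: [2.7, -4.8, 1.0]
grip_width: 0.0291
grasp_force: 3.5
```

```bash

python3 -m creep '[{"wx":0,"wy":0,"wz":0,"tx":0,"ty":0,"tz":0,"gripper":-0.48},{"wx":0,"wy":0,"wz":0,"tx":0,"ty":0,"tz":0,"gripper":-0.55},{"wx":0,"wy":0,"wz":0,"tx":0,"ty":0,"tz":0,"gripper":-0.7},{"wx":0,"wy":0,"wz":0,"tx":0,"ty":0,"tz":0,"gripper":-1},{"wx":0,"wy":0,"wz":0,"tx":0,"ty":0,"tz":0,"gripper":-1}]' 25
python3 -m creep '[{"wx":0,"wy":0,"wz":0,"tx":0,"ty":0,"tz":0,"gripper":-1},{"wx":0,"wy":0,"wz":0,"tx":0,"ty":0,"tz":0,"gripper":-1},{"wx":0,"wy":0,"wz":0,"tx":0,"ty":0,"tz":0,"gripper":-1},{"wx":0,"wy":0,"wz":0,"tx":0,"ty":0,"tz":0,"gripper":-1}]' 
python3 chk.py
```

```text
time_s: 10.05
tool_pos: [0.4525, 0.0861, 0.0105]
tool_rot: [-179.8, 0.0, 95.5]
force: [-2.5, -5.6, 6.2]
grip_width: 0.0195
grasp_force: 40.2
time_s: 10.38
tool_pos: [0.4524, 0.0861, 0.0104]
tool_rot: [-179.8, 0.0, 95.5]
force: [-3.1, -4.1, 7.3]
grip_width: 0.0194
grasp_force: 40.2
320 251 [  7.3 -47.1] 60.7
321 251 [ 10.1 -47.9] 59.5
317 252 [ -2.  -46.1] 62.6
318 252 [ -0.6 -48.3] 64.1
319 252 [  3.2 -48. ] 60.7
320 252 [  6.1 -48.8] 59.3
321 252 [  8.8 -49.8] 58.3
317 253 [ -5.1 -49.6] 64.8
318 253 [ -0.7 -48.8] 60.3
319 253 [  2.6 -49.2] 58.0
315 254 [ -8.4 -46.1] 58.8
316 254 [ -7.5 -48.9] 61.3
317 254 [ -4.3 -49.3] 59.3
313 255 [-14.7 -45.7] 59.0
314 255 [-13.7 -48.4] 61.3
315 255 [-10.3 -48.6] 58.9
316 255 [ -8.6 -50.5] 59.6
314 256 [-14.4 -49.6] 58.8
315 256 [-11.9 -50.7] 58.1
316 256 [ -9.7 -52.1] 57.8
scene pointer [ -1.4 -46.7] 0.63
scene mark_line [ -4.1 -45.8] 0.62
top pointer [ -1.  -50.6] 0.62
top mark_line [ -2.7 -46.6] 0.41
[0.4525 0.0861 0.0104] [-2.8775 -4.9894  6.129 ] 0.01926759489686695 40.174395558424294 10.9333
```

```bash
python3 - <<'E'
from h import *
a=np.radians(5.4); Rz=np.array([[np.cos(a),-np.sin(a)],[np.sin(a),np.cos(a)]])
pts=[(u,v) for v in range(240,285) for u in range(295,355)]
for f in ('scene0','scene1','s5','s6'):
    W=world('scene',f,pts); s=(W[:,:2]-[.4633,.0287])@Rz*1000; z=W[:,2]*1000
    m=(abs(s[:,0]+1.5)<4.5)&(z>59.5)&(z<68)&(s[:,1]<-30)&(s[:,1]>-90)
    r=((abs(s[:,0]+11)<3.5)|(abs(s[:,0]-8)<3.0))&(z>58.8)&(z<66)&(s[:,1]<-30)&(s[:,1]>-90)
    print(f,'fin',np.c_[s[m],z[m]].round(1).tolist(),'ridge',s[r][:,1].mean().round(2),r.sum())
E
```

```text
scene0 fin [[-5.7, -75.1, 64.1], [-2.7, -75.7, 62.2], [-1.3, -77.8, 63.6]] ridge -47.83 7
scene1 fin [[-3.7, -48.2, 62.0], [-2.2, -50.3, 63.2], [0.9, -50.9, 61.4]] ridge -48.89 8
s5 fin [[-2.2, -50.3, 63.2], [0.2, -51.6, 62.8], [-5.2, -50.2, 61.0], [-3.1, -51.8, 61.1]] ridge -47.96 6
s6 fin [[-2.0, -46.1, 62.6], [-0.6, -48.3, 64.1], [-5.1, -49.6, 64.8], [-0.7, -48.8, 60.3]] ridge -48.38 8
```

```bash
python3 -c "
from cell import env
print(env.sign_off())"
```

```text
the job is handed in; nothing more can be done
None
```

I drew the leg out to the mark with the lever open, then squeezed the lever shut and handed the job in still holding both. The last check put the pointer within about 0.5 mm of the rider's ridge, and the fingers had closed to 19 mm across leg and lever (21 mm nominal). I took no final close-up of the lever or of the things standing round the stand.

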